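# Roll the specimen tube onto the stage's centre line

### The arm

A 6-joint arm with a two-finger parallel gripper is mounted at the origin on the work surface. World frame = base frame: x ahead of the robot, y to its left, z up, the work surface at z = 0. Lengths are in m, angles in degrees, forces in N, time in s.
With the tool pointing down it reaches from about 0.375 to 0.9 m from the base axis. Payload 3.1 kg.
Tool frame: the origin (TCP) lies at the very end of the fingers, on their centre line; the grasp point (between the pads) lies 19 mm behind it; z points along the fingers, y is the direction in which the jaws open and shut (so a half turn about z gives the same grasp; the last joint's range is limited). The gripper opens to 87 mm and grips with 3 to 60 N. Pads are 19 mm wide; open, the fingers measure 117 mm over their backs; the gripper's body (75 mm by 190 mm) begins 51 mm behind the grasp point.
Start: joints at [-83.108, 30.224, 82.088, -0, 67.689, -10.227], TCP at [0.184, -0.597, 0.185] pointing down, gripper open.
Joint ranges: [-176.69, 176.69], [-43.24, 126.21], [12.49, 139.97], [-82, 262], [0, 151.66], [-163.58, 163.58]. Speed limits (degrees/s): [159.86, 159.86, 180, 180, 180, 180].

### API

Orientations are given as a 3x3 rotation matrix whose columns are the frame's x, y, z axes.
In Python, from rig import readout, capture, camera_model, bot, spot_in, regions_of gives the robot as it stands.
- The arm moves only by the tool send_rows, never from a script. Its argument "moves" is a list that holds one entry, the list of rows, each a list of 7 numbers: the turn, a rotation vector about the tool's x, y, z in degrees, then the shift along the tool's x, y, z in cm, then the opening, from -1 (shut) to 1 (fully open). A call has exactly 5 rows; each row shifts and turns the commanded pose from where the row before left it, along the tool's axes as they then stand; what a row does not reach is not made up. A row lasts 1/10 s, in which the tool goes at most 50 mm and 8.59 degrees, less where a joint would pass 70% of its speed; a pose out of reach is approached as far as the arm can. A call with a gripper value outside its range is refused whole. The fingers move at their own pace and stop on an object; the grip force is fixed at half the most. Time passes only in rows, so rows that do not move let the fingers close, or fill a call up. It gives the time, the measured TCP pose, the force and the opening at its end, in the units of the state.
- readout.read_state(): the state, without advancing time (a new reading comes with each control period).
- capture(name): name is "side" or "top"; returns the picture (420x560x3 uint8, blue, green, red); there is no depth.
- camera_model(name): a dict with "camera_matrix" (3x3 intrinsics, pixels), "pose" (4x4, takes a point from camera to world coordinates). Camera axes: x right, y up, looking along -z (the intrinsics and any distortion apply to the point x, -y, -z); pixel columns grow to the right and rows downward; lengths in m; the calibration is good to about 2 mm. A picture is of the moment at which its call begins. camera_model takes no time and is no camera call.
- bot.hand_in(): hands the job in, once; it reports no verdict.
Trained networks look in the newest picture that a camera, given by its name, has taken for a name from the list of things; names that differ only in an ending like _2 or _b are one class to them, and where a whole thing is asked for, a point or a joint stands for the part that bears it (a point fixed in the world has none). Each returns a list of dicts, best first, with "p" (0 to 1); they miss things now and then, are a little off and sometimes report something else, mostly with a low value. They report only what shows in the picture. A call takes as long as a camera call. They do not tell look-alikes from the thing itself.
- spot_in(camera, thing): "location" ([x, y, z] in m, in world coordinates, good to about 4 mm: the middle of the surface that is visible of it).
- regions_of(camera, thing): "mask" (420x560 bool, what is visible of it).
The state is a dict: "time_s": time; "joint_positions": joint angles; "qvel": joint speeds; "tau": joint torques, N m; "position": TCP position; "tcp_rot": TCP orientation; "force": force on the tool from outside, world axes, zero at the start; "moment": the same for the moment, N m; "opening": opening from 0.0 (shut) to 1.0 (fully open).
Only numpy, scipy, OpenCV 4.12 (cv2) and the standard library are available. Lean on these libraries where they do the work, as an engineer would, in place of code of your own. Each camera call takes 0.05 s, during which the arm holds its last target. There are 200 camera calls.

### The job

A stoppered glass specimen tube lies on the microscope stage, to one side of the thin straight line engraved across the middle of the stage top. Without picking it up, roll it sideways with gentle pushes of the fingertips, best laid lightly on its top, until it lies on that line, its length along the line and over the window in the middle, and leave it resting there. Do not disturb the dish, the dropper bottle or the canister that stand on the stage.

Things in the scene. Friction and masses are not known exactly. Their poses are not given: they have to be found in the camera images.
- stage: XY microscope stage on pillars, fixed to the table: flat level cream plate, 290 mm (own x) by 340 mm (own y), its top 140 mm above the table. Origin: under the plate's centre, at table height. A thin dark engraved line runs along its own y axis through the plate's middle, over the full 340 mm. In the middle lies a flush black insert, 112 by 150 mm (the line is pale there). No step, stop or rim.
- line_mid (a point): Middle of the engraved line, on the top face of the stage, 140 mm above the table; also the centre of the flush glass window (56 mm in x by 70 mm in y). Axes as the stage's: the line runs along y; the tube is rolled along x or -x.
- tube: Lying glass tube, 36 mm diameter, 110 mm long, cream filling, black stopper (31 mm wide, 13 mm long) at its +x end; 0.11 to 0.22 kg. Origin: middle of the glass, on its axis, 158 mm above the table. x runs along it, z up through the label at the start. Starts 60 to 100 mm from the line, within 4 degrees of parallel. Rolls half as far as a fingertip moved on its top; stops soon after when let go.
- dish: Bystander: low round clear dish with a lid, 59 mm in diameter and 14 mm high, loose on the stage on the other side of the line. Origin: centre of its underside.
- dropper: Bystander: amber dropper bottle with rubber bulb, 33 mm in diameter and 87 mm high, loose near an edge of the stage (+y end). Origin: centre of its underside.
- canister: Bystander: clear objective canister, 38 mm in diameter and 62 mm high, loose near an edge of the stage (-y end). Origin: centre of its underside.
Mind the look-alikes: they are no part of the job. What is shaped like the tube but green is not meant.

How it is judged (in metres and radians):
On the way:
1. the tube has been rolled, not slid, on the stage top: its label has turned well past the side, towards the underside (angle between tube's own z axis and vertical above 2 rad and height (world z) of tube below 0.162 m).
At the end, for the whole second after the job is handed in: The tube lies at rest on the stage top with its axis over the engraved line: its middle within 6 mm of the line and within 30 mm of the window's middle along the line, its length within 6 degrees of the line (x of tube in the frame of line_mid between -0.006 and 0.006 m and y of tube in the frame of line_mid between -0.03 and 0.03 m and angle between the x axis of tube and the y axis of stage, either way round below 0.105 rad and height (world z) of tube between 0.155 and 0.161 m and linear speed of tube below 0.01 m/s and angular speed of tube below 0.3 rad/s); the robot touches nothing.
It fails at once if the tube is lifted or tipped off the stage top (raised more than 6 mm) (height (world z) of tube above 0.164 m).
It fails at once if the tube is stood up or one end lifted (more than 8 degrees) (angle between tube's own x axis and vertical below 1.43 rad or angle between tube's own x axis and vertical above 1.712 rad).
It fails at once if the tube rolls off the stage (height (world z) of tube below 0.15 m).
It fails at once if the glass is pressed harder than 25 N (contact force between the fingers and tube above 25 N).
It fails at once if the dish, the dropper bottle or the canister is moved more than 10 mm (distance of any of dish, dropper, canister from where it was at the start of the episode above 0.01 m).
It also fails if it takes over 51 s, if anything falls off the work surface, if the arm or the gripper's body presses on something with over 40 N, if the wrist force passes 120 N, or if a joint passes its speed limit or range.

## Working session

There is one attempt and no reset: what is moved stays moved. The work goes in short steps, Python scripts to look and compute and a tool call to move; the robot and the scene stay as the last step left them, time stands still between calls to the robot, and variables do not carry over. Pictures are saved under pics/ and viewed, about 8 in all and at most 12, crops included, and the job is handed in when it is done.

Besides the shell and the picture viewer there is one more tool, called after "Call:" as a command line: name --argument value ..., lists and objects as JSON in quotes. send_rows: Moves the arm, as the interface text tells. Its arguments: {"type":"object","properties":{"moves":{"type":"array","items":{"type":"array","items":{"type":"array","items":{"type":"number"}}}}},"required":["moves"]}

```bash
mkdir -p pics; python3 - <<'E'
from rig import readout,capture,camera_model,spot_in
import cv2,numpy as np
for n in("top","side"):
    im=capture(n); cv2.imwrite(f"pics/{n}0.png",im)
    m=camera_model(n); print(n,np.round(m["camera_matrix"],1).tolist(),np.round(m["pose"],4).tolist(),[k for k in m])
    for t in("tube","stage","dish","dropper","canister"):
        print(t,[(round(d["p"],2),np.round(d["location"],3).tolist()) for d in spot_in(n,t)])
s=readout.read_state();print(s)
E
```

```text
top [[488.3, 0.0, 278.4], [0.0, 488.3, 209.1], [0.0, 0.0, 1.0]] [[0.0022, 0.9931, -0.1175, 0.5189], [-1.0, 0.0023, 0.001, 0.0584], [0.0013, 0.1175, 0.9931, 0.8113], [0.0, 0.0, 0.0, 1.0]] ['camera_matrix', 'pose']
tube [(0.87, [0.648, -0.072, 0.175]), (0.73, [0.756, 0.203, 0.031]), (0.72, [0.603, 0.265, 0.032])]
stage [(0.87, [0.567, -0.07, 0.141]), (0.54, [0.646, -0.073, 0.177])]
dish [(0.7, [0.481, -0.045, 0.154])]
dropper [(0.84, [0.536, 0.066, 0.182])]
canister [(0.59, [0.608, -0.199, 0.197])]
side [[481.6, 0.0, 278.6], [0.0, 481.6, 214.3], [0.0, 0.0, 1.0]] [[0.924, 0.2865, -0.2533, 0.4184], [-0.3822, 0.7169, -0.5831, -0.4263], [0.0145, 0.6356, 0.7719, 0.7215], [0.0, 0.0, 0.0, 1.0]] ['camera_matrix', 'pose']
tube [(0.91, [0.603, 0.27, 0.035]), (0.9, [0.757, 0.197, 0.032]), (0.8, [0.649, -0.085, 0.171])]
stage [(0.91, [0.558, -0.146, 0.143])]
dish []
dropper [(0.62, [0.535, 0.058, 0.176])]
canister [(0.6, [0.604, -0.213, 0.192])]
{'time_s': 0.6, 'joint_positions': array([-8.31100754e+01,  3.02214802e+01,  8.20868283e+01, -1.48582056e-03,
        6.76896345e+01, -1.02246809e+01]), 'qvel': array([-0.04564457,  0.00212854,  0.03698131,  0.01255314, -0.02170865,
       -0.00960723]), 'tau': array([-1.16518342e-03, -4.39745808e+01, -1.76891685e+01,  6.33542729e-02,
        5.06893673e-02, -1.84825637e-05]), 'position': array([ 0.18397307, -0.59729395,  0.18477498]), 'tcp_rot': array([[ 9.55715132e-01,  2.94293369e-01, -1.95110703e-05],
       [ 2.94293368e-01, -9.55715131e-01, -3.85205645e-05],
       [-2.99833718e-05,  3.10727078e-05, -9.99999999e-01]]), 'force': array([-0.05431905,  0.25368943,  0.44615911]), 'moment': array([ 0.00123308, -0.01946913, -0.04870144]), 'opening': 0.9985779259202433}
```

View pics/top0.png

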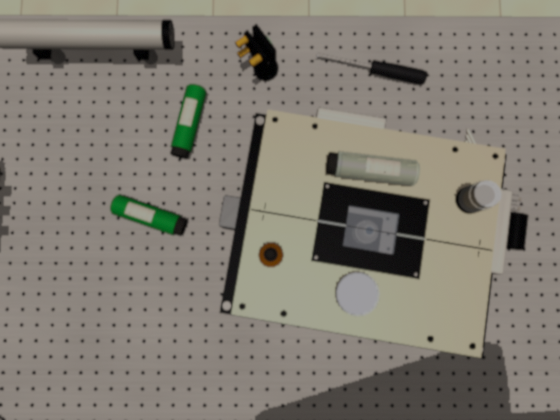

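View pics/side0.png

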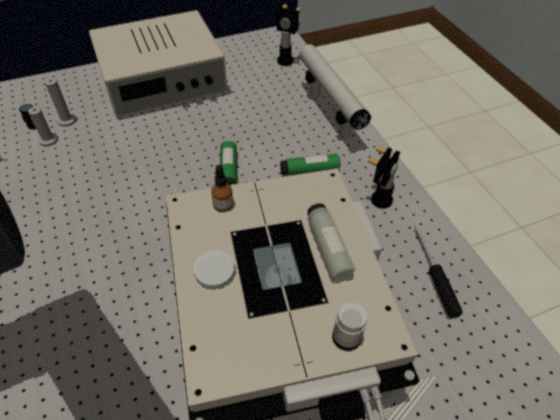

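Candidates for the tube in the top view are cream with a black stopper at (373,168), green at (190,120) and green at (148,214). The cream one on the stage is the tube. The line runs from about (247,209) to (492,249), with the dish at (357,293), the dropper at (270,254) and the canister at (480,195).

```bash
cat > h.py <<'E'
from rig import readout,capture,camera_model,spot_in,regions_of
import cv2,numpy as np
def world(n,px,z):
    m=camera_model(n);P=m["pose"];px=np.atleast_2d(px).astype(float)
    d=np.c_[px,np.ones(len(px))]@np.linalg.inv(m["camera_matrix"]).T*[1,-1,-1]
    d=d@P[:3,:3].T;o=P[:3,3]
    return (o+d*((z-o[2])/d[:,2])[:,None])[:,:2]
def tube(n):
    """tube mask -> (centre of whole incl. stopper, dir, size) at z=.158"""
    for r in regions_of(n,"tube"):
        c,_=cv2.findContours(r["mask"].astype(np.uint8),cv2.RETR_EXTERNAL,cv2.CHAIN_APPROX_NONE)
        c=max(c,key=len)[:,0]
        w=world(n,c,.158)
        if w[:,1].mean()>.06: continue
        (cx,cy),s,a=cv2.minAreaRect((w*1000).astype(np.float32))
        b=cv2.boxPoints(((cx,cy),s,a));e=[b[1]-b[0],b[2]-b[1]];e=max(e,key=np.linalg.norm)
        e=e/np.linalg.norm(e);e*=np.sign(e[1])
        yield r["p"],np.round([cx,cy],1),np.round(e,3),np.round(s,1),np.round(c.mean(0))
E
python3 - <<'E'
from h import *
im=capture("top")
for n in("top","side"):
    if n=="side": im2=capture("side")
    for t in tube(n): print(n,*t)
# line: darkest pixel in columns near rough line, outside insert
g=cv2.cvtColor(im,cv2.COLOR_BGR2GRAY).astype(float)
pts=[]
for x in list(range(268,312,2))+list(range(434,474,2)):
    y0=209+(x-247)*40/245; r=np.arange(int(y0)-7,int(y0)+8)
    v=g[r,x]; w=np.clip(np.median(v)-v-8,0,None)
    if w.sum()>5: pts.append([x,(w*r).sum()/w.sum()])
pts=np.array(pts);w=world("top",pts,.14)
vx,vy,x0,y0=cv2.fitLine(w.astype(np.float32),cv2.DIST_HUBER,0,.0005,.0001).ravel()
d=np.array([vx,vy]);d*=np.sign(d[1]);nrm=np.array([d[1],-d[0]])
print("line",len(pts),d,[x0,y0],"resid mm",np.abs((w-[x0,y0])@nrm).max()*1000)
# insert: dark blob
m=(g<55).astype(np.uint8);m[:180]=0;m[280:]=0;m[:,:308]=0;m[:,435:]=0
ys,xs=np.nonzero(m);c=cv2.convexHull(np.c_[xs,ys].astype(np.int32))[:,0]
wi=world("top",c,.14)*1000;print("insert",cv2.minAreaRect(wi.astype(np.float32)))
for t,px in dict(dish=(357,293),dropper=(270,254),canTop=(487,194),canbase=(473,200)).items(): print(t,world("top",px,.154 if t=="dish" else .2 if t=="canTop" else .14))
cv2.imwrite("pics/crop.png",cv2.resize(im[100:360,210:530],None,fx=2.4,fy=2.2))
E
```

```text
top 0.83 [653.1 -70.9] [0.117 0.993] [128.4  38. ] [373. 168.]
side 0.78 [653.4 -70.9] [0.128 0.992] [141.6  39.2] [330. 242.]
line 42 [0.1656199  0.98618966] [np.float32(0.5708877), np.float32(-0.06744683)] resid mm 0.20401817159762237
insert ((570.5197143554688, -69.4078369140625), (146.6360321044922, 107.88860321044922), 80.43472290039062)
dish [[ 0.4847684 -0.046982 ]]
dropper [[0.53649744 0.06905039]]
canTop [[ 0.61119577 -0.2062794 ]]
canbase [[ 0.61178617 -0.21240548]]
```

View pics/crop.png

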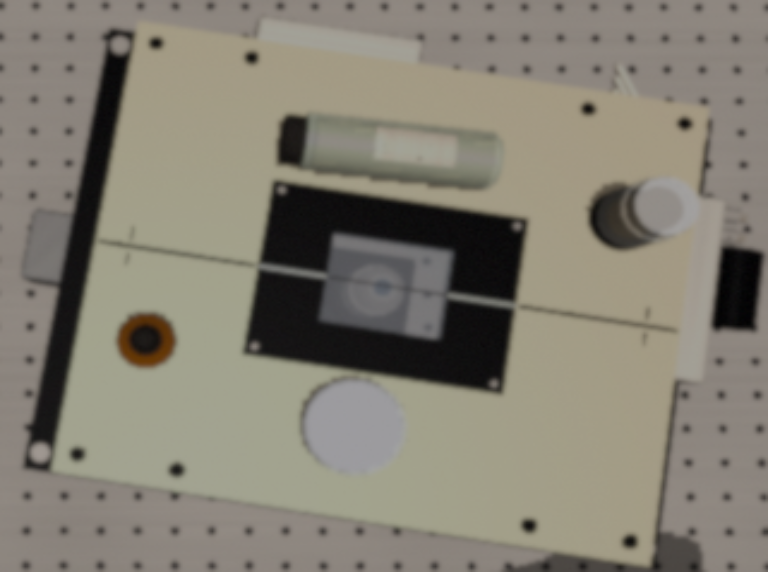

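The crop shows the cream tube, with its black stopper at the left end (crop (292,140)) and its label up. It lies about 82 mm on the +x side of the line and 2 to 3° off parallel. I'll raise and turn the tool so the jaws lie along the tube, opened to about 52 mm so both fingertips rest on the glass.

Call:
send_rows --moves '[[[0, 0, 4.8, 0, 0, -1.6, 0.2], [0, 0, 4.8, 0, 0, -1.6, 0.2], [0, 0, 4.8, 0, 0, -1.6, 0.2], [0, 0, 4.8, 0, 0, -1.6, 0.2], [0, 0, 4.8, 0, 0, -1.6, 0.2]]]'

```text
time_s: 1.3
position: [0.184, -0.5972, 0.2654]
tcp_rot: [[0.992, -0.123, -0.0], [-0.123, -0.992, 0.0], [-0.0, -0.0, -1.0]]
force: [0.2, -0.2, -0.3]
opening: 0.644
```

```bash
cat > st.py <<'E'
from h import *
import sys
def st(t=None):
    s=readout.read_state();R=s["tcp_rot"];p=s["position"]
    print("t",round(s["time_s"],2),"p",np.round(p*1000,1),"yx",np.round(R[:,0],3),"F",np.round(s["force"],1),"open",round(s["opening"],2))
    if t is not None: print("to go tool cm",np.round(R.T@(np.array(t)-p)*100,2))
if __name__=="__main__": st([float(a) for a in sys.argv[1:]] or None)
E
python3 st.py .659 -.078 .22
```

```text
t 1.3 p [ 184.  -597.2  265.4] yx [ 0.992 -0.123 -0.   ] F [ 0.2 -0.2 -0.3] open 0.64
to go tool cm [ 40.74 -57.37   4.54]
```

Call:
send_rows --moves '[[[0, 0, 0, 2.7, -3.8, 0, 0.2], [0, 0, 0, 2.7, -3.8, 0, 0.2], [0, 0, 0, 2.7, -3.8, 0, 0.2], [0, 0, 0, 2.7, -3.8, 0, 0.2], [0, 0, 0, 2.7, -3.8, 0, 0.2]]]'

```text
time_s: 1.8
position: [0.3418, -0.4234, 0.2649]
tcp_rot: [[0.993, -0.12, 0.0], [-0.12, -0.993, -0.0], [0.0, 0.0, -1.0]]
force: [-0.2, -0.3, 0.4]
opening: 0.597
```

Call:
send_rows --moves '[[[0, 0, 0, 2.7, -3.8, 0, 0.2], [0, 0, 0, 2.7, -3.8, 0, 0.2], [0, 0, 0, 2.7, -3.8, 0, 0.2], [0, 0, 0, 2.7, -3.8, 0, 0.2], [0, 0, 0, 2.7, -3.8, 0, 0.2]]]'

```text
time_s: 2.3
position: [0.4987, -0.2508, 0.265]
tcp_rot: [[0.993, -0.12, 0.0], [-0.12, -0.993, -0.0], [0.0, 0.0, -1.0]]
force: [0.1, -1.2, 0.2]
opening: 0.6
```

Call:
send_rows --moves '[[[0, 0, 0, 2.7, -3.8, 0, 0.2], [0, 0, 0, 2.7, -3.8, 0, 0.2], [0, 0, 0, 2.7, -3.8, 0, 0.2], [0, 0, 0, 2.7, -3.8, 0, 0.2], [0, 0, 0, 2.7, -3.8, 0, 0.2]]]'

```text
time_s: 2.8
position: [0.6554, -0.0782, 0.2649]
tcp_rot: [[0.993, -0.12, 0.0], [-0.12, -0.993, -0.0], [0.0, 0.0, -1.0]]
force: [0.9, -0.5, 0.1]
opening: 0.598
```

```bash
python3 st.py .659 -.078 .18
```

```text
t 2.8 p [655.4 -78.2 264.9] yx [ 0.993 -0.12   0.   ] F [ 0.9 -0.5  0.1] open 0.6
to go tool cm [ 0.35 -0.07  8.49]
```

Call:
send_rows --moves '[[[0, 0, 0, 0.3, 0, 2.5, 0.2], [0, 0, 0, 0, 0, 2.5, 0.2], [0, 0, 0, 0, 0, 2.0, 0.2], [0, 0, 0, 0, 0, 1.2, 0.2], [0, 0, 0, 0, 0, 0.4, 0.2]]]'

```text
time_s: 3.3
position: [0.6565, -0.08, 0.1772]
tcp_rot: [[0.993, -0.12, -0.003], [-0.12, -0.993, 0.001], [-0.003, -0.0, -1.0]]
force: [-0.1, -0.5, 0.9]
opening: 0.6
```

Call:
send_rows --moves '[[[0, 0, 0, 0, 0, 0.1, 0.2], [0, 0, 0, 0, 0, 0.1, 0.2], [0, 0, 0, 0, 0, 0.05, 0.2], [0, 0, 0, 0, 0, 0.05, 0.2], [0, 0, 0, 0, 0, 0, 0.2]]]'

```text
time_s: 3.8
position: [0.6576, -0.0803, 0.1763]
tcp_rot: [[0.993, -0.12, 0.001], [-0.12, -0.993, -0.0], [0.001, 0.0, -1.0]]
force: [0.4, -0.8, -0.2]
opening: 0.596
```

Call:
send_rows --moves '[[[0, 0, 0, 0, 0, 0.03, 0.2], [0, 0, 0, 0, 0, 0.03, 0.2], [0, 0, 0, 0, 0, 0.02, 0.2], [0, 0, 0, 0, 0, 0, 0.2], [0, 0, 0, 0, 0, 0, 0.2]]]'

```text
time_s: 4.3
position: [0.6573, -0.0803, 0.1749]
tcp_rot: [[0.993, -0.12, -0.0], [-0.12, -0.993, 0.0], [-0.0, -0.0, -1.0]]
force: [0.0, 0.2, 0.4]
opening: 0.603
```

Call:
send_rows --moves '[[[0, 0, 0, 0, 0, 0.03, 0.2], [0, 0, 0, 0, 0, 0.03, 0.2], [0, 0, 0, 0, 0, 0.03, 0.2], [0, 0, 0, 0, 0, 0, 0.2], [0, 0, 0, 0, 0, 0, 0.2]]]'

```text
time_s: 4.8
position: [0.6573, -0.0803, 0.174]
tcp_rot: [[0.993, -0.12, -0.0], [-0.12, -0.993, 0.0], [-0.0, -0.0, -1.0]]
force: [-0.4, 0.4, 0.2]
opening: 0.6
```

```bash
python3 - <<'E'
from h import *
import st;st.st()
im=capture("side");cv2.imwrite("pics/s1.png",cv2.resize(im[150:330,200:440],None,fx=3.2,fy=3.2))
st.st()
E
```

```text
t 4.8 p [657.3 -80.3 174. ] yx [ 0.993 -0.12  -0.   ] F [-0.4  0.4  0.2] open 0.6
t 4.85 p [657.4 -80.2 174. ] yx [ 0.993 -0.12  -0.   ] F [ 0.4 -0.4  0.7] open 0.6
```

View pics/s1.png

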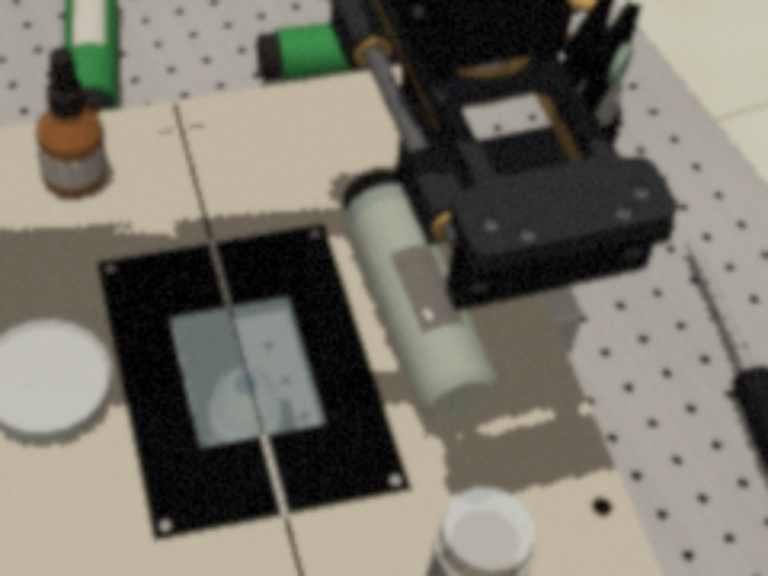

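```bash
cat >> h.py <<'E'
def proj(n,X):
    m=camera_model(n);P=m["pose"];c=(np.atleast_2d(X)-P[:3,3])@P[:3,:3]*[1,-1,-1]
    u=c@m["camera_matrix"].T;return u[:,:2]/u[:,2:]
E
python3 - <<'E'
from h import *
s=readout.read_state();p=s["position"];R=s["tcp_rot"]
f=lambda x,y,z:p+R@np.array([x,y,z])
X=[f(a,b,c) for a in(-.0095,.0095) for b in(-.041,-.026,.026,.041) for c in(0,-.07)]
im=capture("side")
for u in proj("side",X): cv2.circle(im,tuple(np.int32(u.round())),1,(0,0,255),-1)
for a in proj("side",[f(0,0,0)]): cv2.circle(im,tuple(np.int32(a.round())),1,(255,0,255),-1)
cv2.imwrite("pics/s2.png",cv2.resize(im[150:280,300:420],None,fx=5,fy=4.5))
im=capture("top")
for u in proj("top",X[::2]): cv2.circle(im,tuple(np.int32(u.round())),1,(0,0,255),-1)
cv2.imwrite("pics/t2.png",cv2.resize(im[110:250,270:460],None,fx=4,fy=4))
for n in("top","side"):
    for t in tube(n): print(n,*t)
E
```

```text
top 0.92 [649.4 -37. ] [0.124 0.992] [58.  22.3] [348. 172.]
side 0.84 [653.2 -70.8] [0.124 0.992] [141.6  38.3] [329. 242.]
```

View pics/s2.png

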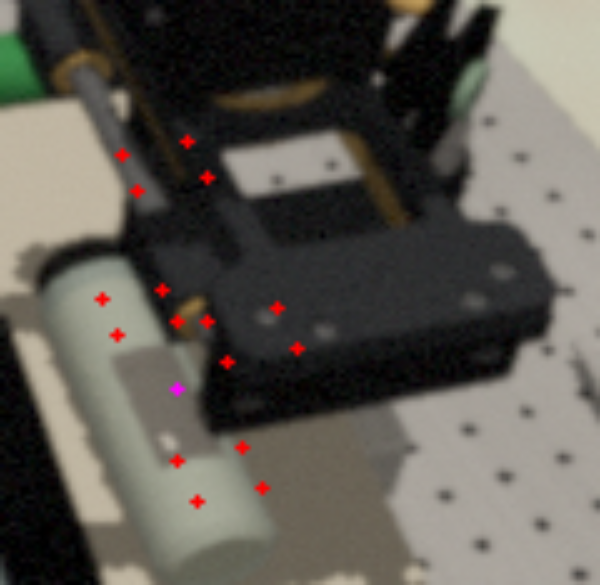

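View pics/t2.png

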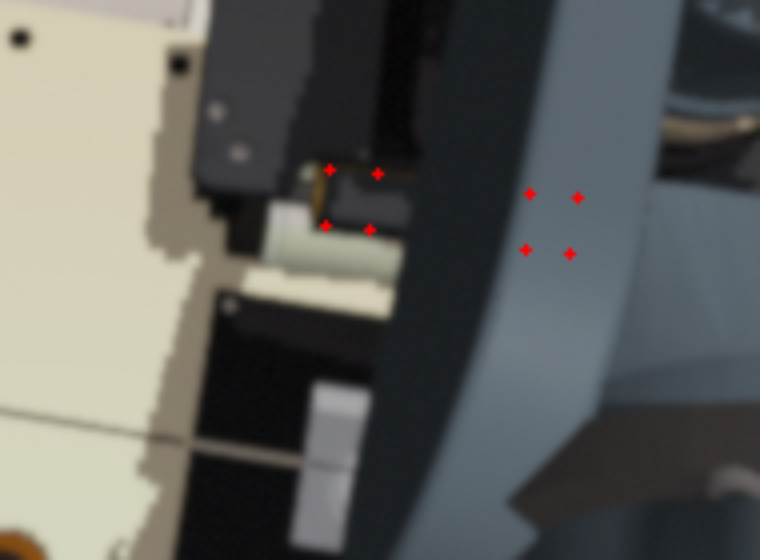

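The side view shows no finger at the projected tip positions (crop (177–262, 448–500)), although the top view has a finger edge where expected. I'll look at the gripper with the shadows brightened before pressing further.

```bash
python3 - <<'E'
from h import *
s=readout.read_state();p=s["position"];R=s["tcp_rot"]
im=capture("side")
g=(255*(im/255.)**0.4).astype(np.uint8)
a=cv2.resize(g[60:300,260:480],None,fx=3.4,fy=2.5,interpolation=cv2.INTER_CUBIC)
cv2.imwrite("pics/s3.png",a)
E
```

```text
(no output)
```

View pics/s3.png

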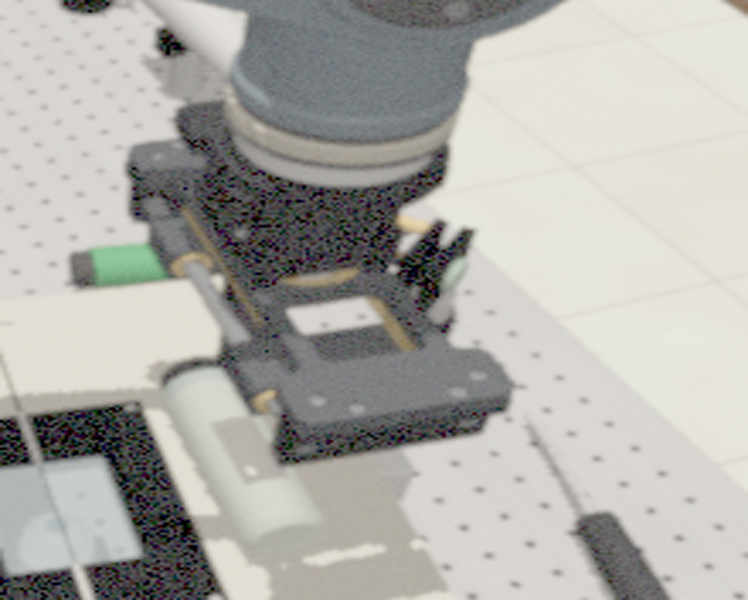

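```bash
python3 - <<'E'
from h import *
s=readout.read_state();p=s["position"];R=s["tcp_rot"]
f=lambda x,y,z:p+R@np.array([x,y,z])
print(R.round(3).tolist(), s["joint_positions"].round(2))
for x,y,z in [(-.0375,-.095,-.07),(.0375,-.095,-.07),(-.0375,-.095,-.10),(.0375,-.095,-.1),(-.0375,.095,-.07),(-.095,.0375,-.07),(-.095,-.0375,-.07),(.095,-.0375,-.07),(.095,.0375,-.07)]:
    u=proj("side",f(x,y,z))[0]; v=proj("top",f(x,y,z))[0]
    print((x,y,z),"s3",((u-[260,60])*[3.4,2.5]).round(),"t2",((v-[270,110])*4).round())
E
```

```text
[[0.993, -0.12, 0.0], [-0.12, -0.993, -0.0], [0.0, 0.0, -1.0]] [-16.61  33.79  76.97  -0.    69.24  80.27]
(-0.0375, -0.095, -0.07) s3 [111. 251.] t2 [167. 244.]
(0.0375, -0.095, -0.07) s3 [280. 228.] t2 [195.  -0.]
(-0.0375, -0.095, -0.1) s3 [114. 211.] t2 [174. 223.]
(0.0375, -0.095, -0.1) s3 [289. 188.] t2 [204. -34.]
(-0.0375, 0.095, -0.07) s3 [269. 525.] t2 [809. 322.]
(-0.095, 0.0375, -0.07) s3 [ 64. 455.] t2 [597. 492.]
(-0.095, -0.0375, -0.07) s3 [ 12. 344.] t2 [340. 460.]
(0.095, -0.0375, -0.07) s3 [461. 278.] t2 [ 405. -161.]
(0.095, 0.0375, -0.07) s3 [543. 378.] t2 [ 652. -131.]
```

```bash
python3 - <<'E'
from h import *
s=readout.read_state();p=s["position"];R=s["tcp_rot"]
def tri(a,b):
    Ms=[]
    for n in("top","side"):
        m=camera_model(n);T=np.linalg.inv(m["pose"])[:3];Ms.append(m["camera_matrix"]@np.diag([1,-1,-1])@T)
    X=cv2.triangulatePoints(Ms[0],Ms[1],np.float64(a).reshape(2,1),np.float64(b).reshape(2,1)).ravel();X=X[:3]/X[3]
    e=[np.abs(proj("top",X)[0]-a).max(),np.abs(proj("side",X)[0]-b).max()]
    print(X.round(3),"tool",(R.T@(X-p)).round(3),np.round(e,1))
tri([349.5,157.5],[337,218.9])
tri([318.7,157.5],[298.2,146])
tri([318.7,157.5],[298.2,122])
# bolts on far plate: t2 (217,111),(238,153) ; s3 near? far plate top (155,158)
tri([329.5,148],[305.6,123])
E
```

```text
[ 0.674 -0.041  0.158] tool [ 0.012 -0.041  0.016] [4.9 4.6]
[0.639 0.013 0.274] tool [-0.03  -0.091 -0.1  ] [2.  1.7]
[0.633 0.016 0.314] tool [-0.035 -0.092 -0.14 ] [1.5 1.3]
[0.641 0.005 0.319] tool [-0.027 -0.083 -0.145] [0. 0.]
```

Call:
send_rows --moves '[[[0, 0, 0, 0, 0, -1.0, 0.2], [0, 0, 0, 0, 0, -2.0, 0.2], [0, 0, 0, 0, 0, -2.0, 0.2], [0, 0, 0, 0, 0, -2.0, 0.2], [0, 0, 0, 0, 0, -1.0, 0.2]]]'

```text
time_s: 5.6
position: [0.6586, -0.0806, 0.2571]
tcp_rot: [[0.993, -0.12, 0.004], [-0.12, -0.993, -0.001], [0.005, 0.001, -1.0]]
force: [1.0, 0.0, 0.3]
opening: 0.602
```

```bash
python3 - <<'E'
from h import *
s=readout.read_state();p=s["position"];R=s["tcp_rot"]
f=lambda x,y,z:p+R@np.array([x,y,z])
im=capture("side")
g=(255*(im/255.)**0.4).astype(np.uint8)
a=cv2.resize(g[40:270,260:450],None,fx=3,fy=2.6,interpolation=cv2.INTER_CUBIC)
for x in(-.0095,.0095):
  for y,c in((-.041,(0,0,255)),(-.026,(0,0,255)),(.026,(255,0,0)),(.041,(255,0,0))):
    u=(proj("side",f(x,y,0))[0]-[260,40])*[3,2.6]; cv2.circle(a,tuple(np.int32(u)),2,c,-1)
cv2.imwrite("pics/s4.png",a); import st; st.st()
E
```

```text
t 5.65 p [659.1 -80.7 258.1] yx [ 0.993 -0.12   0.006] F [0.9 0.3 1.4] open 0.6
```

View pics/s4.png

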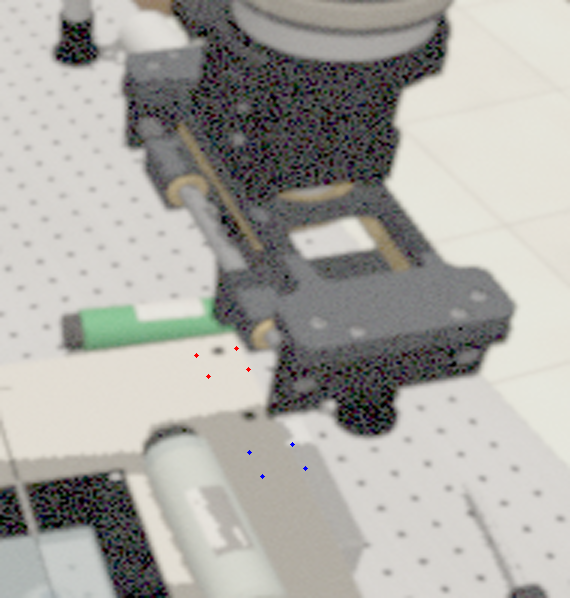

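```bash
python3 - <<'E'
from h import *
s=readout.read_state();p=s["position"];R=s["tcp_rot"]
im=capture("top")
for z in (.2,.23,.258,.29,.32):
    w=world("side",(382.3,203),z)[0]; print(z,w.round(3),"tool",(R.T@(np.r_[w,z]-p)).round(3))
g=(255*(im/255.)**0.4).astype(np.uint8)
cv2.imwrite("pics/t4.png",cv2.resize(g[60:260,260:480],None,fx=3.5,fy=3,interpolation=cv2.INTER_CUBIC))
E
```

```text
0.2 [ 0.736 -0.068] tool [ 0.074 -0.022  0.059]
0.23 [ 0.718 -0.089] tool [0.059 0.001 0.029]
0.258 [ 0.701 -0.108] tool [0.044 0.022 0.   ]
0.29 [ 0.681 -0.13 ] tool [ 0.028  0.046 -0.032]
0.32 [ 0.663 -0.151] tool [ 0.012  0.069 -0.062]
```

View pics/t4.png

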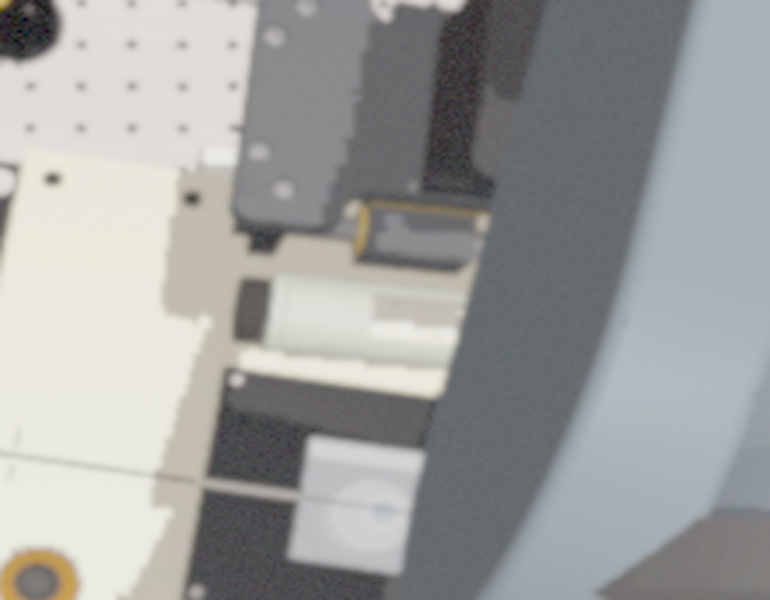

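```bash
python3 - <<'E'
from h import *
s=readout.read_state();p=s["position"];R=s["tcp_rot"]
f=lambda x,y,z:p+R@np.array([x,y,z])
for z in(0,-.07,-.1,-.15,-.2,-.25):
    print(z,"s4",((proj("side",f(0,0,z))[0]-[260,40])*[3,2.6]).round(),"t4",((proj("top",f(0,0,z))[0]-[260,60])*[3.5,3]).round())
for x,y,z in((-.0375,-.095,-.07),(-.0375,-.095,-.13),(.0375,-.095,-.07),(.0375,-.095,-.13),(-.0375,.095,-.07),(.0375,.095,-.07),(-.0375,.095,-.13),(.0375,.095,-.13)):
    print(x,y,z,"s4",((proj("side",f(x,y,z))[0]-[260,40])*[3,2.6]).round(),"t4",((proj("top",f(x,y,z))[0]-[260,60])*[3.5,3]).round())
E
```

```text
0 s4 [249. 411.] t4 [482. 259.]
-0.07 s4 [269. 309.] t4 [540. 209.]
-0.1 s4 [279. 259.] t4 [570. 183.]
-0.15 s4 [297. 165.] t4 [630. 132.]
-0.2 s4 [319.  56.] t4 [706.  67.]
-0.25 s4 [344. -73.] t4 [806. -18.]
-0.0375 -0.095 -0.07 s4 [107. 192.] t4 [201. 283.]
-0.0375 -0.095 -0.13 s4 [113.  88.] t4 [220. 238.]
0.0375 -0.095 -0.07 s4 [271. 168.] t4 [230.  70.]
0.0375 -0.095 -0.13 s4 [290.  64.] t4 [252.  -3.]
-0.0375 0.095 -0.07 s4 [266. 485.] t4 [857. 350.]
0.0375 0.095 -0.07 s4 [463. 448.] t4 [875. 136.]
-0.0375 0.095 -0.13 s4 [289. 384.] t4 [966. 314.]
0.0375 0.095 -0.13 s4 [505. 346.] t4 [984.  71.]
```

Nothing hangs at the projected tip positions. A black stub shows under the near plate at s4 (367,410). I'll move only the jaws and diff the pictures to find which parts are the fingers.

```bash
python3 - <<'E'
from h import *
np.save("a.npy",np.stack([capture("side"),capture("top")]))
import st; st.st()
E
```

```text
t 5.8 p [657.  -80.1 253.7] yx [ 0.993 -0.12  -0.001] F [ 0.2 -0.1 -0.3] open 0.6
```

Call:
send_rows --moves '[[[0, 0, 0, 0, 0, 0, -0.9], [0, 0, 0, 0, 0, 0, -0.9], [0, 0, 0, 0, 0, 0, -0.9], [0, 0, 0, 0, 0, 0, -0.9], [0, 0, 0, 0, 0, 0, -0.9]]]'

```text
time_s: 6.3
position: [0.6573, -0.0802, 0.2538]
tcp_rot: [[0.993, -0.12, -0.0], [-0.12, -0.993, 0.0], [-0.0, -0.0, -1.0]]
force: [0.9, 0.4, -0.3]
opening: 0.234
```

```bash
python3 - <<'E'
from h import *
a=np.load("a.npy");b=np.stack([capture("side"),capture("top")])
import st; st.st()
G=lambda i:(255*(i/255.)**0.4).astype(np.uint8)
s=np.hstack([cv2.resize(G(x)[80:270,280:440],None,fx=2.5,fy=3,interpolation=cv2.INTER_CUBIC) for x in(b[0],)])
d=cv2.absdiff(a[0],b[0]).max(2);d=cv2.resize(d[80:270,280:440],None,fx=2.5,fy=3)
out=np.hstack([s,cv2.cvtColor(np.clip(d.astype(int)*4,0,255).astype(np.uint8),cv2.COLOR_GRAY2BGR)])
cv2.imwrite("pics/d5.png",out);print(out.shape)
for i in(0,1):
    m=(cv2.GaussianBlur(cv2.absdiff(a[i],b[i]).max(2),(3,3),0)>25).astype(np.uint8)
    n,_,st_,c=cv2.connectedComponentsWithStats(m)
    print(["side","top"][i],[(st_[k].tolist()) for k in range(1,n) if st_[k,4]>25])
E
```

```text
t 6.4 p [657.4 -80.2 254. ] yx [ 0.993 -0.12  -0.   ] F [-1.  -0.2 -0. ] open 0.14
(570, 800, 3)
side [[336, 23, 74, 22, 291], [334, 34, 78, 24, 425], [304, 46, 24, 17, 123], [337, 47, 66, 20, 260], [393, 69, 14, 9, 68], [299, 73, 26, 40, 247], [389, 84, 6, 24, 64], [310, 108, 32, 47, 492], [353, 110, 24, 10, 135], [387, 111, 46, 65, 368], [330, 113, 12, 21, 39], [356, 123, 41, 22, 452], [337, 153, 17, 41, 388], [329, 158, 14, 20, 123], [392, 184, 27, 8, 106], [348, 195, 11, 7, 39], [329, 238, 7, 13, 47], [353, 273, 24, 10, 123]]
top [[409, 27, 14, 3, 26], [487, 118, 11, 17, 147], [359, 128, 26, 25, 510], [395, 133, 4, 11, 29], [389, 149, 6, 6, 27], [511, 230, 14, 3, 30], [377, 273, 24, 11, 59]]
```

View pics/d5.png

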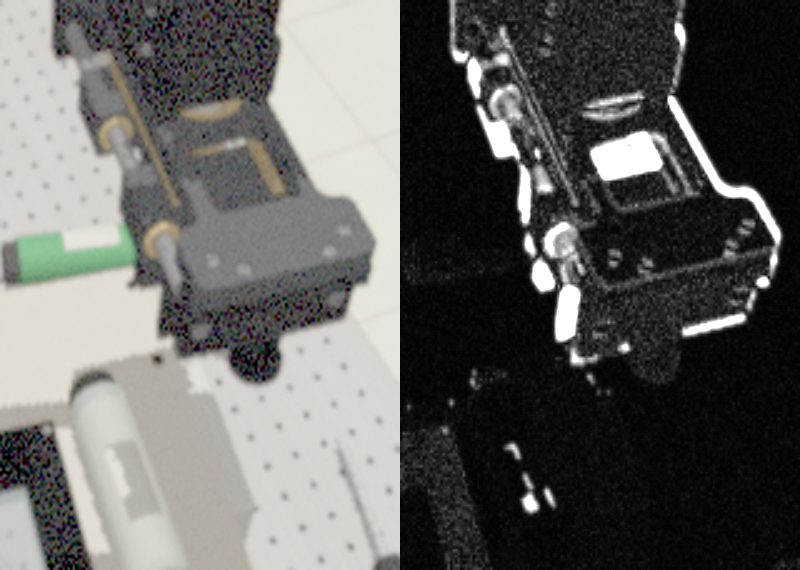

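```bash
python3 - <<'E'
from h import *
s=readout.read_state();p=s["position"];R=s["tcp_rot"]
f=lambda x,y,z:p+R@np.array([x,y,z])
o=s["opening"]*.0435
for x in(-.0375,-.0095,.0095):
  for y in(-o-.015,-o,o,o+.015):
    print(x,round(y,3),[((proj("side",f(x,y,z))[0]-[280,80])*[2.5,3]).round().astype(int).tolist() for z in(0,-.02,-.04,-.06,-.08)])
E
```

```text
-0.0375 -0.021 [[73, 339], [75, 308], [78, 275], [81, 240], [84, 203]]
-0.0375 -0.006 [[82, 365], [85, 333], [88, 300], [91, 265], [94, 229]]
-0.0375 0.006 [[89, 386], [92, 354], [96, 321], [99, 287], [102, 250]]
-0.0375 0.021 [[99, 412], [102, 381], [106, 348], [109, 314], [113, 278]]
-0.0095 -0.021 [[124, 327], [127, 296], [131, 263], [135, 228], [140, 191]]
-0.0095 -0.006 [[133, 352], [137, 321], [141, 288], [146, 253], [151, 216]]
-0.0095 0.006 [[141, 373], [146, 341], [150, 309], [155, 274], [160, 237]]
-0.0095 0.021 [[151, 399], [156, 368], [161, 335], [166, 300], [171, 264]]
0.0095 -0.021 [[157, 319], [162, 288], [167, 254], [172, 219], [177, 183]]
0.0095 -0.006 [[167, 344], [172, 312], [177, 279], [183, 244], [189, 208]]
0.0095 0.006 [[176, 364], [181, 333], [186, 300], [192, 265], [198, 228]]
0.0095 0.021 [[186, 390], [192, 359], [198, 326], [204, 291], [210, 255]]
```

The diff shows the near finger emerging from behind the plate, with its lowest end at d5 (180,353). That puts the real fingertips about 28 mm above the reported TCP, which explains why there was no contact at 0.174. I'll lower and probe for contact, expected near a reported z of 0.148.

Call:
send_rows --moves '[[[0, 0, 0, 0, 0, 2.0, 0.2], [0, 0, 0, 0, 0, 2.5, 0.2], [0, 0, 0, 0, 0, 2.5, 0.2], [0, 0, 0, 0, 0, 1.4, 0.2], [0, 0, 0, 0, 0, 0.5, 0.2]]]'

```text
time_s: 6.9
position: [0.6563, -0.08, 0.1632]
tcp_rot: [[0.993, -0.12, -0.003], [-0.12, -0.993, 0.001], [-0.003, -0.001, -1.0]]
force: [-0.4, 0.1, -0.1]
opening: 0.511
```

Call:
send_rows --moves '[[[0, 0, 0, 0, 0, 0.2, 0.2], [0, 0, 0, 0, 0, 0.1, 0.2], [0, 0, 0, 0, 0, 0.1, 0.2], [0, 0, 0, 0, 0, 0.05, 0.2], [0, 0, 0, 0, 0, 0, 0.2]]]'

```text
time_s: 7.4
position: [0.6576, -0.0803, 0.1611]
tcp_rot: [[0.993, -0.12, 0.001], [-0.12, -0.993, -0.0], [0.001, 0.0, -1.0]]
force: [-0.6, 0.4, -0.0]
opening: 0.596
```

Call:
send_rows --moves '[[[0, 0, 0, 0, 0, 0.1, 0.2], [0, 0, 0, 0, 0, 0.1, 0.2], [0, 0, 0, 0, 0, 0.1, 0.2], [0, 0, 0, 0, 0, 0.1, 0.2], [0, 0, 0, 0, 0, 0.1, 0.2]]]'

```text
time_s: 7.9
position: [0.6573, -0.0802, 0.1554]
tcp_rot: [[0.993, -0.12, -0.0], [-0.12, -0.993, 0.0], [-0.0, -0.0, -1.0]]
force: [-0.9, 0.4, -0.7]
opening: 0.599
```

Call:
send_rows --moves '[[[0, 0, 0, 0, 0, 0.1, 0.2], [0, 0, 0, 0, 0, 0.1, 0.2], [0, 0, 0, 0, 0, 0.05, 0.2], [0, 0, 0, 0, 0, 0, 0.2], [0, 0, 0, 0, 0, 0, 0.2]]]'

```text
time_s: 8.4
position: [0.6574, -0.0803, 0.1531]
tcp_rot: [[0.993, -0.12, 0.0], [-0.12, -0.993, -0.0], [0.0, 0.0, -1.0]]
force: [-0.4, -0.7, -0.2]
opening: 0.6
```

```bash
python3 - <<'E'
from h import *
import st; st.st()
im=capture("side")
for t in tube("side"): print(*t)
g=(255*(im/255.)**0.5).astype(np.uint8)
cv2.imwrite("pics/s6.png",cv2.resize(g[130:300,290:440],None,fx=4,fy=3.5,interpolation=cv2.INTER_CUBIC))
E
```

```text
t 8.4 p [657.4 -80.3 153.1] yx [ 0.993 -0.12   0.   ] F [-0.4 -0.7 -0.2] open 0.6
0.88 [650.6 -70.5] [0.08  0.997] [140.8  37.1] [328. 243.]
```

View pics/s6.png

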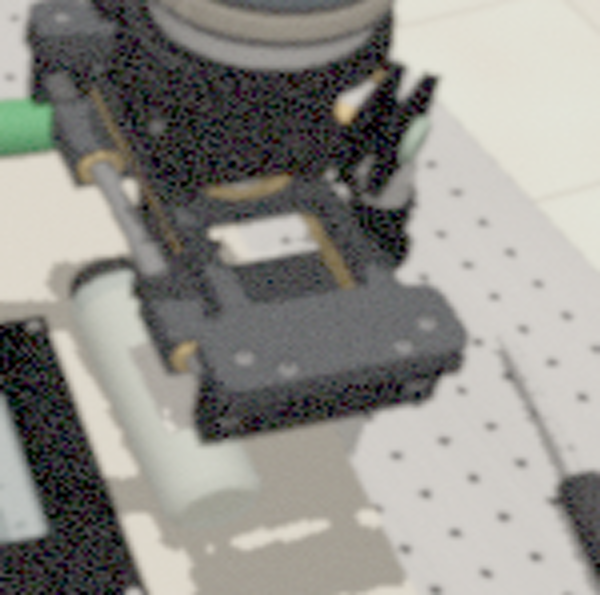

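Call:
send_rows --moves '[[[0, 0, 0, 0, 0, 0.08, 0.2], [0, 0, 0, 0, 0, 0.08, 0.2], [0, 0, 0, 0, 0, 0.08, 0.2], [0, 0, 0, 0, 0, 0.06, 0.2], [0, 0, 0, 0, 0, 0, 0.2]]]'

```text
time_s: 9.0
position: [0.6572, -0.0802, 0.1499]
tcp_rot: [[0.993, -0.12, -0.0], [-0.12, -0.993, 0.0], [-0.0, -0.0, -1.0]]
force: [-0.4, -0.8, 0.5]
opening: 0.603
```

```bash
python3 - <<'E'
from h import *
import st
capture("side");st.st()
for t in tube("side"): print(*t)
capture("top")
for t in tube("top"): print(*t)
for k in range(3): capture("side");st.st()
E
```

```text
t 9.05 p [657.3 -80.3 150. ] yx [ 0.993 -0.12  -0.   ] F [-0.2 -0.5  0. ] open 0.6
0.59 [653.  -71.6] [0.121 0.993] [139.3  37.5] [328. 244.]
0.69 [644.6 -33.4] [0.32  0.948] [53.6 16.2] [345. 174.]
t 9.25 p [657.4 -80.3 150.1] yx [ 0.993 -0.12   0.   ] F [-0.2  0.  -0.1] open 0.6
t 9.3 p [657.4 -80.3 150.1] yx [ 0.993 -0.12   0.   ] F [-0.7 -0.   0.3] open 0.6
t 9.35 p [657.4 -80.2 150.1] yx [ 0.993 -0.12   0.   ] F [-0.5  0.   0.1] open 0.6
```

Call:
send_rows --moves '[[[0, 0, 0, 0, 0, 0.08, 0.2], [0, 0, 0, 0, 0, 0.08, 0.2], [0, 0, 0, 0, 0, 0.08, 0.2], [0, 0, 0, 0, 0, 0.06, 0.2], [0, 0, 0, 0, 0, 0, 0.2]]]'

```text
time_s: 9.85
position: [0.6573, -0.0802, 0.1469]
tcp_rot: [[0.993, -0.12, -0.0], [-0.12, -0.993, 0.0], [-0.0, -0.0, -1.0]]
force: [0.0, -0.3, 1.3]
opening: 0.6
```

```bash
python3 - <<'E'
from h import *
import st
st.st()
im=capture("side")
for t in tube("side"): print(*t)
# silhouette of dark gripper over tube: print a coarse luminance map around predicted finger
np.set_printoptions(linewidth=250)
g=cv2.cvtColor(im,cv2.COLOR_BGR2GRAY)
s=readout.read_state();p=s["position"];R=s["tcp_rot"]
f=lambda x,y,z:p+R@np.array([x,y,z])
for y in(-.041,-.026,.026,.041): print(y,[proj("side",f(x,y,z))[0].round().tolist() for x in(-.0095,.0095) for z in(0,-.03,-.04)])
for r in range(170,276,4): print(r,g[r,300:400:3])
E
```

```text
t 9.85 p [657.3 -80.2 146.9] yx [ 0.993 -0.12  -0.   ] F [ 0.  -0.3  1.3] open 0.6
0.81 [653.7 -71.2] [0.123 0.992] [142.3  40.6] [328. 244.]
-0.041 [[318.0, 227.0], [320.0, 215.0], [320.0, 211.0], [330.0, 225.0], [332.0, 212.0], [333.0, 208.0]]
-0.026 [[321.0, 235.0], [323.0, 223.0], [324.0, 218.0], [333.0, 233.0], [336.0, 220.0], [336.0, 216.0]]
0.026 [[333.0, 263.0], [335.0, 251.0], [336.0, 247.0], [346.0, 260.0], [348.0, 248.0], [349.0, 244.0]]
0.041 [[337.0, 272.0], [339.0, 260.0], [340.0, 256.0], [349.0, 269.0], [352.0, 257.0], [353.0, 253.0]]
170 [ 67  27  44  49  34  29  37  22  16  35  25   1  17  10   4  10  12   9  18  12   0  11   3  15   7  27   8   3   0   1  46 117 127 166]
174 [142  83  18  48  47  29  30  29   5  13   7   2  10  12   1  14   4   3  15   9  12   8   3   5  10   1   5  19   1   1  55  90 166 164]
178 [186 170  20  30  92  74  69  31  21   6   0  11   5  12  18   6   7  20   7  13  10   4   7  10   7   0  20  55   0   1  66 101 154 161]
182 [185 185 118  53  67  89  71  31  33  22  18   1   9  11  14  11  13   8   4  16  19  11  15  13 102  47   8  19  
[... 2589 characters left out ...]
  8  11   8  29 181 185 150 102 131 151 161 165  51  13  42  65  77  91  97 100 101 101  99 101 101 115 168 169 160 158 169 166 167]
262 [ 15   7  18  12  13 139 185 185 118 115 141 156 166 168 168 164 152 131 101 104  99 101 101 102 101 101 151 169 168 168 164 169 169 166]
266 [ 13   9  15  16   5  43 127 142 110 101 130 150 161 166 165 158 152 141 114 103 102 100 101 103  99 102 108 163 169 168 167 168 168 170]
270 [ 13  17   2  14   8   1  87 103 101 100 112 141 145 151 141 112 106 104 105  99 103 103 101 101 101 101 101 135 164 169 169 167  91 168]
274 [ 37  10   0   1  13   0  36 103 104 104 103 118 116  98  97  97  98 102 103 102 104 102 100 104 101 101  99 110 115 166 170 169 168 169]
```

Call:
send_rows --moves '[[[0, 0, 0, 0, 0, 0.03, 0.2], [0, 0, 0, 0, 0, 0.03, 0.2], [0, 0, 0, 0, 0, 0, 0.2], [0, 0, 0, 0, 0, 0, 0.2], [0, 0, 0, 0, 0, 0, 0.2]]]'

```text
time_s: 10.45
position: [0.6574, -0.0803, 0.1465]
tcp_rot: [[0.993, -0.12, 0.0], [-0.12, -0.993, -0.0], [0.0, -0.0, -1.0]]
force: [0.2, 0.2, 0.4]
opening: 0.602
```

```bash
python3 - <<'E'
from h import *
import st
for k in range(3): st.st();capture("side")
st.st()
for t in tube("side"): print(*t)
E
```

```text
t 10.45 p [657.4 -80.3 146.5] yx [ 0.993 -0.12   0.   ] F [0.2 0.2 0.4] open 0.6
t 10.5 p [657.3 -80.3 146.5] yx [ 0.993 -0.12  -0.   ] F [-0.8 -0.1 -0.1] open 0.6
t 10.55 p [657.4 -80.3 146.5] yx [ 0.993 -0.12   0.   ] F [0.4 0.1 0.6] open 0.59
t 10.6 p [657.3 -80.3 146.5] yx [ 0.993 -0.12  -0.   ] F [ 0.7 -0.1  0.4] open 0.61
0.84 [649.3 -70.8] [0.047 0.999] [138.2  36.5] [327. 244.]
```

Call:
send_rows --moves '[[[0, 0, 0, 0, 0, 0.05, 0.2], [0, 0, 0, 0, 0, 0.05, 0.2], [0, 0, 0, 0, 0, 0.05, 0.2], [0, 0, 0, 0, 0, 0.05, 0.2], [0, 0, 0, 0, 0, 0, 0.2]]]'

```text
time_s: 11.15
position: [0.6573, -0.0803, 0.1443]
tcp_rot: [[0.993, -0.12, -0.0], [-0.12, -0.993, 0.0], [-0.0, -0.0, -1.0]]
force: [0.8, -0.9, -0.2]
opening: 0.598
```

Call:
send_rows --moves '[[[0, 0, 0, 0, 0, 0.03, 0.2], [0, 0, 0, 0, 0, 0.03, 0.2], [0, 0, 0, 0, 0, 0.03, 0.2], [0, 0, 0, 0, 0, 0, 0.2], [0, 0, 0, 0, 0, 0, 0.2]]]'

```text
time_s: 11.65
position: [0.6573, -0.0802, 0.1436]
tcp_rot: [[0.993, -0.12, -0.0], [-0.12, -0.993, -0.0], [-0.0, 0.0, -1.0]]
force: [-0.3, -0.2, -1.0]
opening: 0.596
```

```bash
python3 - <<'E'
from h import *
import st
for k in range(2): st.st();capture("side")
for t in tube("side"): print(*t)
s=readout.read_state();print(s["tau"].round(2))
E
```

```text
t 11.65 p [657.3 -80.2 143.6] yx [ 0.993 -0.12  -0.   ] F [-0.3 -0.2 -1. ] open 0.6
t 11.7 p [657.4 -80.3 143.6] yx [ 0.993 -0.12   0.   ] F [-0.3  0.1 -0.3] open 0.6
0.7 [651.4 -70.6] [0.081 0.997] [140.9  38.3] [328. 245.]
[-0.000e+00 -4.777e+01 -1.731e+01  4.000e-02 -7.000e-02 -0.000e+00]
```

Call:
send_rows --moves '[[[0, 0, 0, 0, 0, 0.15, 0.2], [0, 0, 0, 0, 0, 0.15, 0.2], [0, 0, 0, 0, 0, 0.1, 0.2], [0, 0, 0, 0, 0, 0.1, 0.2], [0, 0, 0, 0, 0, 0, 0.2]]]'

```text
time_s: 12.3
position: [0.6575, -0.0803, 0.1386]
tcp_rot: [[0.993, -0.12, 0.0], [-0.12, -0.993, -0.0], [0.0, 0.0, -1.0]]
force: [0.1, -0.4, -0.8]
opening: 0.599
```

Call:
send_rows --moves '[[[0, 0, 0, 0, 0, 0.08, 0.2], [0, 0, 0, 0, 0, 0.08, 0.2], [0, 0, 0, 0, 0, 0.08, 0.2], [0, 0, 0, 0, 0, 0.06, 0.2], [0, 0, 0, 0, 0, 0, 0.2]]]'

```text
time_s: 12.8
position: [0.6596, -0.0805, 0.1384]
tcp_rot: [[0.993, -0.12, 0.006], [-0.12, -0.993, -0.001], [0.006, 0.0, -1.0]]
force: [-0.3, 0.6, 9.1]
opening: 0.596
```

```bash
cat > lum.py <<'E'
from h import *
import st
st.st()
im=capture("side")
for t in tube("side"): print(*t)
np.set_printoptions(linewidth=250)
g=cv2.cvtColor(im,cv2.COLOR_BGR2GRAY)
for r in range(206,280,4): print(r,g[r,303:369:3])
E
python3 lum.py
```

```text
t 12.8 p [659.6 -80.5 138.4] yx [ 0.993 -0.12   0.006] F [-0.3  0.6  9.1] open 0.6
0.64 [651.  -71.2] [0.048 0.999] [140.5  37.2] [329. 245.]
206 [142 110  96  36  22  22  50  88  46  20  28  18  17  54 103 103 183 190 189 189 169 123]
210 [104 101  22  61 132 149 149  83  97  46  25   1  25  23  89 100 169 160 132 102  59  27]
214 [145 104  66 127 152 166 170  49  84  64  18  21  30  28  30  23  27  26  21  29  23  21]
218 [103 102 101 131 155 163 165  30  20  24  21  20  22  30  49  42  29  21  25  23  17  25]
222 [ 99 101 101 122 146 159 168 106  20  20  26  23  25  24  43  46  25  29  21  28  27  35]
226 [128 178 104 102 135 151 167 103  20  41  50  47  44  16  31  47  46  47  46  50  45  44]
230 [ 38 184 115  96 116 142 157 120  16  27  47  51  44  42  47  50  47  49  48  51  49  45]
234 [  9 151 180 101 105 130 152 154  64  14  37  40  35  47  50  45  46  48  50  41  48  49]
238 [ 10  65 185 180 115 118 142 158 132  34  65  83  27  47  47  43  55  49  45  47  49  49]
242 [  7  20 167 186 179 100 127 151 157  87  40  65  49  24  48  48  59  47  46  74  50  52]
246 [  6  11  87 186 185 115 111 139 156 141 110 109  50  17  38  52  50  49  49  43  37  25]
250 [  6  14  16 176 185 177 103 126 150 161 121 112  35  17  16  28  29  17  22  18  22  18]
254 [  3   0  14 117 187 186 116 110 138 155 158 167  37  14   7  20  19  13  12  12  14   6]
258 [  3  19  10  26 181 187 178 100 125 147 160 163  29  12  27  28  15  10   8  24  26  56]
262 [  7   8  17   5 138 185 185 122 111 138 154 162  95  21  52  80 103  99 102 100 100  99]
266 [  9   4   2  10  43 161 152 139  97 122 148 161 168 166 160 155 145 127 105 103 104 103]
270 [ 15   5   7   9   0  86 103 105 103 106 133 146 151 146 115 104 106 109 102 101 103 103]
274 [  4   9   3  14   3  37 101 103 102  96 116 125 102 100 100  99 100 105 102 103 101 104]
278 [  0  17   5  14   4   3 164 180 172 104  98  98 104 100 102 104 100 101 102 105 110 119]
```

Contact at a reported z of about 0.138, with 9 N at 2.7 mm of commanded press (about 3.5 N/mm). I'll ease the press and do the first rolling stroke along -x, with a slight yaw.

Call:
send_rows --moves '[[[0, 0, 0, 0, 0, -0.1, 0.2], [0, 0, 0.5, -0.4, 0, 0, 0.2], [0, 0, 0.5, -0.7, 0, 0, 0.2], [0, 0, 0.5, -0.7, 0, 0, 0.2], [0, 0, 0.5, -0.5, 0, 0, 0.2]]]'

```text
time_s: 13.4
position: [0.6357, -0.0777, 0.1384]
tcp_rot: [[0.988, -0.154, 0.004], [-0.154, -0.988, -0.002], [0.004, 0.001, -1.0]]
force: [0.0, 0.2, 6.7]
opening: 0.599
```

```bash
python3 - <<'E'
from h import *
import st
st.st()
capture("side"); st.st()
for t in tube("side"): print(*t)
E
```

```text
t 13.4 p [635.7 -77.7 138.4] yx [ 0.988 -0.154  0.004] F [0.  0.2 6.7] open 0.6
t 13.45 p [634.8 -77.6 138.4] yx [ 0.988 -0.155  0.003] F [-1.9  0.8  8.7] open 0.6
0.95 [ 635.4 -127.2] [-0.986  0.167] [29.2 37.7] [334. 272.]
```

Call:
send_rows --moves '[[[0, 0, 0, 0, 0, -0.4, 0.2], [0, 0, 0, 0, 0, -0.6, 0.2], [0, 0, -0.5, 0.7, 0, 0, 0.2], [0, 0, -0.5, 0.7, 0, 0, 0.2], [0, 0, 0, 0, 0, 0, 0.2]]]'

```text
time_s: 14.0
position: [0.6497, -0.0796, 0.1462]
tcp_rot: [[0.991, -0.137, 0.001], [-0.137, -0.991, -0.0], [0.001, 0.0, -1.0]]
force: [0.5, -0.0, 0.8]
opening: 0.602
```

```bash
cat > tb.py <<'E'
from h import *
import st
def edge():
    # left (-x) silhouette edge of glass in side view, seen against stage shadow; plus detector
    im=capture("side"); st.st()
    for n in("side","top"):
        if n=="top": im=capture("top")
        for t in tube(n): print(n,*t)
    return im
if __name__=="__main__":
    edge()
E
python3 tb.py
```

```text
t 14.05 p [648.9 -79.4 146. ] yx [ 0.991 -0.137 -0.   ] F [ 0.   0.2 -0.3] open 0.6
side 0.87 [642.3 -70.3] [0.118 0.993] [141.7  37.4] [321. 246.]
side 0.22 [482.5 -56.7] [0.327 0.945] [62.7 56.9] [214. 269.]
top 0.68 [635.8 -31.5] [0.197 0.98 ] [53.3 17.6] [344. 181.]
```

Call:
send_rows --moves '[[[0, 0, 0, 0, 0, 0.7, 0.2], [0, 0, 0, 0, 0, 0.25, 0.2], [0, 0, 0, -0.4, 0, 0, 0.2], [0, 0, 0.5, -0.7, 0, 0, 0.2], [0, 0, 0.5, -0.7, 0, 0, 0.2]]]'

```text
time_s: 14.7
position: [0.6318, -0.0774, 0.1384]
tcp_rot: [[0.988, -0.154, 0.003], [-0.154, -0.988, -0.002], [0.004, 0.001, -1.0]]
force: [0.3, -0.8, 6.5]
opening: 0.601
```

Call:
send_rows --moves '[[[0, 0, 0.5, -0.7, 0, 0, 0.2], [0, 0, 0.5, -0.4, 0, 0, 0.2], [0, 0, 0, 0, 0, -0.4, 0.2], [0, 0, -0.5, 0.7, 0, -0.55, 0.2], [0, 0, -0.5, 0.75, 0, 0, 0.2]]]'

```text
time_s: 15.2
position: [0.6352, -0.0777, 0.1473]
tcp_rot: [[0.988, -0.154, 0.002], [-0.154, -0.988, -0.0], [0.002, 0.0, -1.0]]
force: [0.1, 0.0, 0.6]
opening: 0.604
```

```bash
python3 tb.py
```

```text
t 15.25 p [636.9 -78.1 147. ] yx [ 0.988 -0.153  0.004] F [ 1.7  0.1 -0.4] open 0.6
side 0.96 [624.6 -68.3] [0.058 0.998] [139.4  37.7] [311. 248.]
side 0.72 [ 616.8 -204.4] [0.633 0.774] [69.7 38.7] [349. 327.]
top 0.88 [620.4 -30. ] [0.276 0.961] [55.9 16.8] [343. 192.]
```

```bash
cat > tb.py <<'E'
from h import *
import st
L0=np.array([.5705,-.0694]);D=np.array([.1656,.9862]);N=np.array([D[1],-D[0]])
def fit(n,m):
    ys=np.nonzero(m.any(1))[0];ys=ys[int(len(ys)*.18):int(len(ys)*.82)]
    pts=np.array([[np.nonzero(m[y])[0][0]-.5,y] for y in ys]);w=world(n,pts,.158)
    v=cv2.fitLine(w.astype(np.float32),cv2.DIST_HUBER,0,.001,.001).ravel().astype(float)
    d=v[:2]*np.sign(v[1]);ang=np.degrees(np.arctan2(d[0],d[1])-np.arctan2(D[0],D[1]))
    c=v[2:]+d*(-.075-v[3])/d[1]   # at y=-.075
    return (c-L0)@N*1000,ang,len(pts)
def report():
    im=capture("side"); st.st()
    for r in regions_of("side","tube"):
        w=world("side",np.argwhere(r["mask"])[:,::-1],.158)
        if w[:,1].mean()<.03 and w[:,1].min()>-.17 and w[:,0].mean()>.53: print("left edge offset mm, rel angle deg",np.round(fit("side",r["mask"]),2),"yrange",w[:,1].min().round(3),w[:,1].max().round(3),round(r["p"],2))
if __name__=="__main__":
    im=cv2.imread("pics/side0.png")
    report()
E
python3 - <<'E'
import sys;sys.path.insert(0,'.')
from tb import *
report(); report()
# calibrate on initial picture by colour-free edge: re-project axis line of initial tube (653.2,-70.9 dir .122,.993)
m=np.load("a.npy")[0]  # tube at start, arm above
g=cv2.GaussianBlur(cv2.cvtColor(m,cv2.COLOR_BGR2GRAY),(3,3),0)
np.set_printoptions(linewidth=250)
im=cv2.imread("pics/side0.png");g0=cv2.cvtColor(im,cv2.COLOR_BGR2GRAY);g1=cv2.cvtColor(capture("side"),cv2.COLOR_BGR2GRAY)
for r in(225,235,245,255,265): print(r,g0[r,304:356]);print("  now",r,g1[r,284:340])
E
```

```text
t 15.45 p [633.8 -77.3 145.9] yx [ 0.988 -0.154 -0.001] F [-0.4  0.2 -0.2] open 0.6
left edge offset mm, rel angle deg [37.92 -2.58 49.  ] yrange -0.137 0.002 0.69
t 15.55 p [633.6 -77.3 146. ] yx [ 0.988 -0.154 -0.001] F [ 0.2 -0.2  0.2] open 0.6
left edge offset mm, rel angle deg [37.64 -1.77 49.  ] yrange -0.137 0.001 0.95
225 [144 153 151 148 126  97  79  85  90  98 107 114 116 123 129 130 133 135 136 136 138 137 139 139 138 134 134 130 128 125 129 132 144 150 154 153 153 154 153 154 153 152 152 154 154 153 154 151 151 154 153 153]
  now 225 [  7   1   5  12   3   9   3   3  43  73 102 120 131 139 145 151 156 159 155 134  82  31  14  24  39  48  42  48  44  46  46  52  45  45  36  28  24  23  28  37  46  46  45  47  47  46  47  42  43  48  42  41  43  46  43  47]
235 [  1  46 101 141 154 152 153 146 125  90  78  82  88  99 104 114 119 122 128 137 152 159 161 159 164 166 165 163 163 162 159 157 151 143 134 134 138 149 153 154 153 152 152 153 153 153 152 153 154 153 153 154]
  now 235 [ 13  11  14   9  17   9   3   4  22   8   2  13  48  85 111 127 143 150 149 150 158 152 127  76  
[... 777 characters left out ...]
3 153 155 153]
  now 255 [145 147 146 145 148 146 146 142 123  94  46  20  12  13   0   6   7   3  20  63 103 130 141 143 128 127 144 154 157 160 157 128  74  24   9   9  13   7  13  16   8   7  13  12  15  14  11   9  12  21   6   1   1   2  16   0]
265 [  3   5   9   0   0   7   9  10   1  14  12  54 110 143 153 151 154 152 153 143 110  81  79  83  88  94 108 114 117 122 126 130 132 134 136 138 137 137 138 135 135 132 132 131 128 125 121 120 122 131 144 152]
  now 265 [145 147 145 148 146 147 145 145 144 146 142 123  92  49  13  11   3   8   2  10  20   8  37  61  84 102 123 132 138 143 152 153 147 140 136 140 153 156 159 161 164 163 163 162 159 157 152 147 139 130 121 104 102  98  99  97]
```

```bash
python3 - <<'E'
from tb import *
for nm,c in(("init",[308.5,312.5,316.5,319.8,323.7]),("now",[293.1,296.7,299.4,303.3,307.4])):
    w=world("side",np.c_[c,[225,235,245,255,265]],.158)
    k=np.polyfit(w[:,1],w[:,0],1);d=np.degrees(np.arctan(k[0]))-9.53
    x=np.polyval(k,-.075);print(nm,"off",((np.array([x,-.075])-L0)@N*1000).round(1),"ang",d.round(2))
E
```

```text
init off 61.2 ang -1.53
now off 38.6 ang -1.54
```

Call:
send_rows --moves '[[[0, 0, 0, 0.2, 0, 0.7, 0.2], [0, 0, 0, 0, 0, 0.25, 0.2], [0, 0, 0.3, -0.4, 0, 0, 0.2], [0, 0, 0.4, -0.7, 0, 0, 0.2], [0, 0, 0.4, -0.8, 0, 0, 0.2]]]'

```text
time_s: 16.15
position: [0.6189, -0.0758, 0.1385]
tcp_rot: [[0.985, -0.173, 0.004], [-0.173, -0.985, -0.003], [0.004, 0.002, -1.0]]
force: [-0.1, -1.3, 6.3]
opening: 0.6
```

Call:
send_rows --moves '[[[0, 0, 0.4, -0.7, 0, 0, 0.2], [0, 0, 0.3, -0.4, 0, 0, 0.2], [0, 0, 0, 0, 0, -0.4, 0.2], [0, 0, -0.7, 0.8, 0, -0.55, 0.2], [0, 0, -0.7, 0.75, 0, 0, 0.2]]]'

```text
time_s: 16.65
position: [0.6231, -0.0757, 0.1472]
tcp_rot: [[0.987, -0.16, 0.002], [-0.16, -0.987, -0.0], [0.002, -0.0, -1.0]]
force: [0.3, 0.0, -0.3]
opening: 0.605
```

Call:
send_rows --moves '[[[0, 0, 0, 0, 0, 0.7, 0.2], [0, 0, 0, 0, 0, 0.25, 0.2], [0, 0, 0.3, -0.4, 0, 0, 0.2], [0, 0, 0.4, -0.7, 0, 0, 0.2], [0, 0, 0.4, -0.8, 0, 0, 0.2]]]'

```text
time_s: 17.15
position: [0.6047, -0.0737, 0.1384]
tcp_rot: [[0.984, -0.179, 0.004], [-0.179, -0.984, -0.003], [0.004, 0.002, -1.0]]
force: [-1.0, -3.5, 8.4]
opening: 0.602
```

Call:
send_rows --moves '[[[0, 0, 0.4, -0.7, 0, 0, 0.2], [0, 0, 0.3, -0.4, 0, 0, 0.2], [0, 0, 0, 0, 0, -0.4, 0.2], [0, 0, -0.7, 0.8, 0, -0.55, 0.2], [0, 0, -0.7, 0.75, 0, 0, 0.2]]]'

```text
time_s: 17.65
position: [0.6085, -0.0732, 0.1469]
tcp_rot: [[0.986, -0.167, 0.001], [-0.167, -0.986, 0.0], [0.001, -0.0, -1.0]]
force: [0.7, 0.0, 0.8]
opening: 0.601
```

```bash
cat > ed.py <<'E'
from tb import *
report()
im=capture("side");report()
cv2.imwrite("pics/last.png",im)
g=cv2.cvtColor(im,cv2.COLOR_BGR2GRAY)
np.set_printoptions(linewidth=300)
s=readout.read_state();print("finger off",((s["position"][:2]-L0)@N*1000).round(1))
import sys
a,b=int(sys.argv[1]),int(sys.argv[2])
for r in range(225,276,10): print(r,g[r,a:b])
E
python3 ed.py 265 330
```

```text
t 17.7 p [610.1 -73.7 146.7] yx [ 0.986 -0.167  0.003] F [ 1.4 -0.5  0.1] open 0.6
left edge offset mm, rel angle deg [ 6.85 -2.16 50.  ] yrange -0.134 0.005 0.76
t 17.85 p [607.4 -73.1 145.9] yx [ 0.986 -0.168 -0.001] F [-0.9  0.1 -1.3] open 0.6
left edge offset mm, rel angle deg [ 7.27 -1.98 50.  ] yrange -0.135 0.006 0.6
finger off 36.6
225 [ 85  88  72  64  52  54  67  86 104 117 137 144 150 152 158 162 163 157 118  62  27  21  24  18  20  29  19  21  26  22  22  20  16  18  28  38  41  43  45  48  50  36  23  19  18  15  11  18  15  26  24  25  27  12  22  22  27  23  25  27  24  27  30  30  32]
235 [  0   4  48  85  91  56  20   2  15  44  79 114 127 137 144 148 151 156 157 145 100  48  22  34  41  47  48  48  42  39  39  48  47  43  43  50  46  44  43  48  44  43  48  47  48  43  46  44  44  47  46  47  49  47  45  45  49  46  50  46  48  49  51  47  46]
245 [ 12  18  21  32  42 100 141 106  72  68  76  81  91 107 116 124 134 140 146 149 156 156 144  94  45  49  58  58  45  34  40  41  46  46  47  46  55  70  87  81  79  58  47  45  45  47  41  46  58  56  52  44  42  46  43  49  44  42  49  50  45  48  51  53  46]
255 [110 112 110 111 111 109 110 107 101 111 134 145 142 145 143 139 135 133 126 131 138 144 148 154 158 158 162 158 134  81  28  11  20  20  12  25  12  19  15  19  24  29  17  24  20  26  13  24  21  24  25  18  17  17  24  13  11  14   6  14  14   1   5  10   2]
265 [107 108 110 109 110 111 112 121 123 127 122 109 122 133 139 138 142 141 139 138 134 129 128 134 139 147 152 152 133  82  25   4   0  15  14  12  17  19  10   8  21  16  29  24  29  29  29  16   4   6  10  39  63  69  79  89  92  95  92  92  98  98  98  98  96]
275 [120 134 137 140 140 142 141 144 146 148 147 146 146 135 112 132 144 143 142 141 139 136 126 121 127 128 129 138 145 151 154 157 160 164 163 164 163 164 161 158 158 154 151 150 147 144 139 132 119 100  69  32   6  24  60  90  99  99  97 101  97  96 101  99  99]
```

Call:
send_rows --moves '[[[0, 0, -0.5, -0.1, 0, 0.7, 0.2], [0, 0, 0, 0, 0, 0.25, 0.2], [0, 0, 0.5, -0.4, 0, 0, 0.2], [0, 0, 0.6, -0.7, 0, 0, 0.2], [0, 0, 0.6, -0.7, 0, 0, 0.2]]]'

```text
time_s: 18.4
position: [0.5898, -0.0712, 0.1385]
tcp_rot: [[0.982, -0.188, 0.004], [-0.188, -0.982, -0.003], [0.004, 0.002, -1.0]]
force: [0.2, -2.7, 6.6]
opening: 0.603
```

Call:
send_rows --moves '[[[0, 0, 0.6, -0.6, 0, 0, 0.2], [0, 0, 0.5, -0.3, 0, 0, 0.2], [0, 0, 0, 0, 0, -0.4, 0.2], [0, 0, -1, 0.7, 0, -0.55, 0.2], [0, 0, -1, 0.7, 0, 0, 0.2]]]'

```text
time_s: 18.9
position: [0.5945, -0.0711, 0.1471]
tcp_rot: [[0.985, -0.172, 0.001], [-0.172, -0.985, -0.0], [0.001, -0.0, -1.0]]
force: [0.0, -0.5, -0.4]
opening: 0.6
```

```bash
python3 - <<'E'
from tb import *
for i in range(4): report()
capture("top")
for t in tube("top"): print(*t)
s=readout.read_state();print("finger off",((s["position"][:2]-L0)@N*1000).round(1))
E
```

```text
t 18.95 p [596.1 -71.6 146.9] yx [ 0.985 -0.171  0.003] F [ 1.3 -0.   0.7] open 0.6
left edge offset mm, rel angle deg [-5.81 -2.27 51.  ] yrange -0.133 0.008 0.64
t 19.05 p [594.2 -71.1 146.2] yx [ 0.985 -0.173  0.   ] F [ 0.6 -0.   0.2] open 0.6
left edge offset mm, rel angle deg [-6.08 -3.47 50.  ] yrange -0.133 0.006 0.96
t 19.15 p [593.2 -70.8 146. ] yx [ 0.985 -0.173 -0.001] F [-0.1 -0.  -0.2] open 0.6
left edge offset mm, rel angle deg [-5.49 -3.05 50.  ] yrange -0.133 0.006 0.91
t 19.25 p [593.1 -70.8 146.1] yx [ 0.985 -0.173 -0.001] F [-0.3 -0.1  0.2] open 0.6
left edge offset mm, rel angle deg [-5.32 -2.24 50.  ] yrange -0.132 0.005 0.64
0.65 [573.8 -17.7] [0.407 0.914] [39.8 11.7] [334. 226.]
finger off 22.7
```

Call:
send_rows --moves '[[[0, 0, -0.5, 0, 0, 0.7, 0.2], [0, 0, 0, 0, 0, 0.25, 0.2], [0, 0, 0.5, -0.4, 0, 0, 0.2], [0, 0, 0.6, -0.7, 0, 0, 0.2], [0, 0, 0.6, -0.7, 0, 0, 0.2]]]'

```text
time_s: 19.9
position: [0.5773, -0.0693, 0.1385]
tcp_rot: [[0.981, -0.193, 0.004], [-0.193, -0.981, -0.003], [0.004, 0.002, -1.0]]
force: [-1.9, -3.2, 6.1]
opening: 0.595
```

Call:
send_rows --moves '[[[0, 0, 0.6, -0.5, 0, 0, 0.2], [0, 0, 0.5, -0.3, 0, 0, 0.2], [0, 0, 0, 0, 0, 0, 0.2], [0, 0, 0, 0, 0, -0.4, 0.2], [0, 0, -1, 0.8, 0, -1.5, 0.2]]]'

```text
time_s: 20.4
position: [0.573, -0.067, 0.1544]
tcp_rot: [[0.981, -0.195, -0.006], [-0.195, -0.981, 0.002], [-0.006, -0.001, -1.0]]
force: [-0.2, -0.1, -0.4]
opening: 0.602
```

Call:
send_rows --moves '[[[0, 0, 0, 0, 0, -4, 0.2], [0, 0, 0, 0, 0, -4, 0.2], [0, 0, 0, 0, 4, -2, 0.2], [0, 0, 0, 0, 4.5, 0, 0.2], [0, 0, 0, 0, 4.5, 0, 0.2]]]'

```text
time_s: 20.9
position: [0.5504, -0.1961, 0.2569]
tcp_rot: [[0.981, -0.194, 0.002], [-0.194, -0.981, -0.0], [0.002, 0.0, -1.0]]
force: [1.3, 0.2, -0.3]
opening: 0.604
```

Call:
send_rows --moves '[[[0, 0, 0, 0, 4.5, 0, 0.2], [0, 0, 0, 0, 4.5, 0, 0.2], [0, 0, 0, 0, 4.5, 0, 0.2], [0, 0, 0, 0, 4.5, 0, 0.2], [0, 0, 0, 0, 0, 0, 0.2]]]'

```text
time_s: 21.4
position: [0.5135, -0.3779, 0.255]
tcp_rot: [[0.979, -0.202, -0.001], [-0.202, -0.979, -0.002], [-0.0, 0.002, -1.0]]
force: [0.5, 0.6, 0.3]
opening: 0.598
```

```bash
python3 - <<'E'
from tb import *
report();report()
im=capture("top");cv2.imwrite("pics/t7.png",cv2.resize(im[90:360,210:530],None,fx=2.4,fy=2.2))
for n in("top","side"):
    for t in tube(n):
        print(n,*t,"axis off",((t[1]/1000-L0)@N*1000).round(1),"along",((t[1]/1000-L0)@D*1000).round(1))
for t in("dish","dropper","canister"): print(t,[(round(d["p"],2),np.round(d["location"],3).tolist()) for d in spot_in("top",t)])
E
```

```text
t 21.45 p [ 514.  -374.4  254.9] yx [ 0.98  -0.2   -0.001] F [-0.7  0.6 -0.2] open 0.6
t 21.55 p [ 514.7 -371.1  255.2] yx [ 0.981 -0.196 -0.001] F [-0.5  0.5  0.2] open 0.6
top 0.85 [571. -61.] [0.115 0.993] [127.2  36.6] [367. 228.] axis off -0.9 along 8.4
dish []
dropper [(0.62, [0.536, 0.065, 0.183])]
canister [(0.83, [0.612, -0.197, 0.196])]
```

View pics/t7.png

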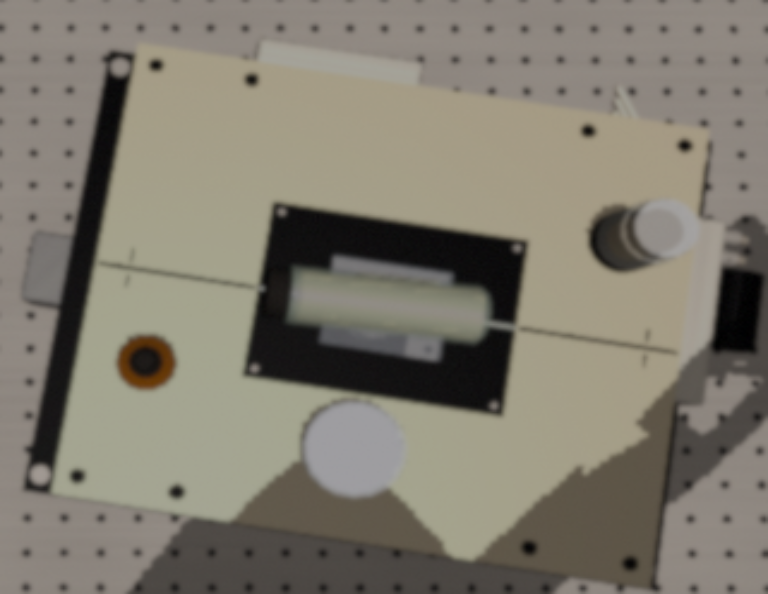

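The last picture shows the tube over the window with its axis on the pale line. The line leaves both ends, at (262,288) and (515,328). The dish, dropper and canister are at their starting pixels. The tube is within limits, so I'm handing in.

```bash
python3 -c "
from tb import *
capture('top')
for t in tube('top'): print(*t,((t[1]/1000-L0)@N*1000).round(1),((t[1]/1000-L0)@D*1000).round(1))
from rig import bot
print(bot.hand_in())"
```

```text
0.62 [571.3 -60.9] [0.115 0.993] [127.5  36.8] [367. 228.] -0.6 8.5
the job is handed in; nothing more can be done
None
```

I rolled the tube onto the engraved line in six light strokes with both fingertips on its top, pressing 6–9 N in the readings between moves, then withdrew and handed in. No verdict was reported.

**Last checks (top camera, about 22 s in):**
- **Position:** the axis is about 0.6 mm from the line (limit 6 mm). The middle of the glass is about 2 mm from the window's middle along the line (limit 30 mm).
- **Angle:** the tube lies about 3° off the line (limit 6°). I turned the tool slightly during the strokes to straighten it, but that had little or no effect.
- **Rest:** the tube stayed put between the last two pictures, and the arm was more than 30 cm away.
- **Roll:** the tube travelled about 82 mm, roughly 260° of turn, and the label is no longer on top. I did not measure the label angle directly.
- **Bystanders:** the dish, dropper bottle and canister look unmoved. The network missed the dish in the last pass, so I judged it by its pixels in the picture.

**What disagreed:**
- **Tip height:** the fingertips touched the glass about 38 mm below the reported height I expected. I found the real contact by probing slowly.
- **Side camera:** with the gripper partly hiding the tube, its angle readings scattered by a few degrees. In the final check it found no tube at all, so the final figures come from the top camera only.

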